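# Replace a missing push rivet on an animal cradle

### The arm

A 7-joint arm with a two-finger parallel gripper is mounted at the origin on the work surface. World frame = base frame: x ahead of the robot, y to its left, z up, the work surface at z = 0. Lengths are in m, angles in rad, forces in N, time in s.
With the tool pointing down it reaches from about 0.425 to 0.875 m from the base axis. Payload 4.7 kg.
Tool frame: the origin (TCP) lies at the very end of the fingers, on their centre line; the grasp point (between the pads) lies 19 mm behind it; z points along the fingers, y is the direction in which the jaws open and shut (so a half turn about z gives the same grasp; the last joint's range is limited). The gripper opens to 87 mm and grips with 3 to 60 N. Pads are 19 mm wide; open, the fingers measure 117 mm over their backs; the gripper's body (75 mm by 190 mm) begins 51 mm behind the grasp point.
Start: joints at [0.014, 0.321, -0.07, 1.45, 0.023, 1.371, -0.057], TCP at [0.65, -0, 0.223] pointing down, gripper open.
Joint ranges: [-2.86, 2.86], [-0.3, 2.09], [-1.38, 1.24], [0.06, 2.45], [-1.56, 4.7], [0.09, 2.05], [-2.69, 2.69]. Speed limits (rad/s): [2.57, 2.57, 3.14, 3.14, 3.14, 3.14, 3.14].

### API

Orientations are given as a rotation vector (axis times angle).
In Python, from bench import * gives the robot as it stands.
- The arm moves only by the shell command python3 -m jog 'ROWS' [OPENING] [FORCE]. ROWS is JSON, a list of rows, each a list of 4 numbers: the shift along the world's x, y, z in mm, then the turn about the world's z in rad. In form: [[x, y, z, twist], ...]. A call has exactly 8 rows; each row is the pose to reach, as a shift and turn from the pose commanded when the call began; what a row does not reach only later rows make up. A row lasts 1/8 s, in which the tool goes at most 62.5 mm and 10.7 degrees, less where a joint would pass 70% of its speed; a pose out of reach is approached as far as the arm can. A call with a gripper value outside its range is refused whole. OPENING is the opening, from -1 (shut) to 1 (fully open), set as the call begins (- or left out, the last holds). The fingers move at their own pace and stop on an object; FORCE is the grip in N (left out, the last holds). Time passes only in rows, so rows that repeat a pose let the fingers close, or fill a call up. It gives the time, the measured TCP pose, the force and the opening at its end, in the units of the state.
- get_state(): the state, without advancing time (a new reading comes with each control period).
- get_image(name): name is "scene" or "side" or "wrist"; returns a dict with "image" (384x512x3 uint8, red, green, blue), "fx", "fy", "cx", "cy" (pixels), "position" and "rotation" of the camera in the world; the wrist camera has in their place "tool_from_camera" (4x4, takes a point from camera to tool coordinates, whose origin is the TCP and whose axes are the flange's). Camera axes: x right, y down, z forward; pixel columns grow to the right and rows downward; lengths in m; the calibration is good to about 2 mm. The wrist camera is an equidistant fisheye: a pixel r from the principal point sees the ray r / f radians off the axis. A picture is of the moment at which its call begins: read the wrist's pose just before it. There is no depth.
- close_job(): hands the job in, once; it reports no verdict.
The state is a dict: "time": time; "joint_positions": joint angles; "qd": joint speeds; "joint_torque": joint torques, N m; "position": TCP position; "tool_rot": TCP orientation; "ft_force": force on the tool from outside, world axes, zero at the start; "torque": the same for the moment, N m; "grip_width": opening from 0.0 (shut) to 1.0 (fully open).
Only numpy, scipy, OpenCV 4.12 (cv2) and the standard library are available. Lean on these libraries where they do the work, as an engineer would, in place of code of your own. Each camera call takes 0.05 s, during which the arm holds its last target. There are 200 camera calls.

### The job

One push rivet is missing on the lip of the white animal cradle, where the grey mount with the open hole floats a few mm along the lip. Take the larger rivet out of the holder, with its pin still raised, seat it in the empty mount until its head rests flat, then gently press the centre pin down flush with the head to lock it. Do this by feel, since pressing the cradle with more than about 40 N would crack it, and leave the small rivet and everything else where they are.

Things in the scene. Friction and masses are not known exactly. Their poses are not given: they have to be found in the camera images.
- rivet_head (a point): Larger push rivet, loose, black plastic, about 25 to 45 g, upright in either tube of the holder. Point: centre of its round head, 30 mm across, 8 mm thick (underside 4 mm below the point). Below it a shank 12 mm in diameter, 26 mm long, tapering to 9 mm over its last 4 mm. z points up the shank's axis; its turn about z does not matter. A grey centre pin stands out of the head's top.
- rivet: The same larger rivet; origin at the centre of its head's underside, z up the shank's axis.
- rivet_pin (a joint): How far its pin is pressed, m: 0 to 0.0015 at the start = raised, 0.010 = home, top 0.5 mm above the head's top face, counted as flush. It stays where left and slides against a steady friction of about 9 N (60 N more per m/s) to a hard stop at 0.010, where the force rises steeply. Going in it spreads two small legs below the mount that lock the rivet.
- pin_top (a point): Centre of the flat top, 12 mm across, of the larger rivet's pin; 18.5 mm above the head's underside when the joint reads 0; moves with the pin.
- cradle: White plastic V-shaped animal cradle, fixed, 440 mm long (y), 270 mm across (x, away from the robot). Origin: on the table under mount_middle. Its near lip, top at 90 mm, spans x -30 to 40 mm and y -55 to 385 mm. On it: the empty mount near y 0; a steel tie horn at y 66 mm, 48 mm long in x, top 18 mm above the lip; and a like mount with a rivet already set at y 120 mm.
- mount_middle (a point): Middle of the travel of the empty mount, at its top face, 110 mm above the table; axes as the cradle's. The mount is a grey block 24 (x) x 44 (y) x 12 mm on an 8 mm rubber pad, with a vertical 13 mm through hole in its centre, open below. It floats in a slot: the block and its hole stand anywhere up to 8 mm to +y or -y of this point, held by 4 N of friction; the reading does not show it.
- mount (a joint): How far the empty mount is pressed down on its rubber pad, m: 0 = at rest; it yields under more than 2 N, by 1 mm for each further 2 N, to a hard stop at 0.008, and comes back up when let go. So it sinks some mm before the pin moves. Seated, the head's underside lies on its top face; fingers closing along the cradle's x reach past its sides.
- holder_top (a point): Rivet holder, fixed: steel base plate 60 x 130 x 6 mm with two upright grey tubes, 22 mm outside, 13 mm bore, at y -40 and +40 mm of this point, which is midway at the height of their tops, 40 mm above the table. The rivets' heads rest on the tubes; fingers fit down beside a tube, and closing along x keeps clear of the other. Lift straight up.
- small_rivet_head (a point): Bystander: small push rivet in the other tube, its head 20 mm across, 8 mm thick, this point at the head's centre, shank 9 mm. Wrong size for the hole; leave it.
- tray: Bystander: open stainless instrument tray 190 x 110 x 30 mm, origin at the centre of its underside.
- forceps: Bystander: steel forceps about 150 mm long lying in the tray, origin near its middle.
- spray: Bystander: white spray can, 52 mm in diameter, 110 mm tall, origin at the centre of its underside.
Things that resemble listed ones, but are neither listed nor needed, are in the scene too. Leave any orange look-alike of the rivet alone.

How it is judged:
By the outcome, as a careful person would: the job done as asked, in the order asked, and still so for the second after the job is handed in, with the robot touching nothing.
It also fails if it takes over 72 s, if anything falls off the work surface, if the arm or the gripper's body presses on something with over 40 N, if the wrist force passes 120 N, or if a joint passes its speed limit or range.

## Working session

There is one attempt and no reset: what is moved stays moved. The work goes in short steps, Python scripts to look and compute and a shell command to move; the robot and the scene stay as the last step left them, time stands still between calls to the robot, and variables do not carry over. Pictures are saved under pics/ and viewed, about 8 in all and at most 12, crops included, and the job is handed in when it is done.

```bash
ls; mkdir -p pics
cat > h.py <<'E'
from bench import *
import numpy as np, cv2
from scipy.spatial.transform import Rotation as R
def snap(name, fn):
    s=get_state(); d=get_image(name); d['state']=s
    cv2.imwrite('pics/'+fn, d['image'][:,:,::-1]); np.save('pics/'+fn+'.npy', d, allow_pickle=True); return d
def load(fn): return np.load('pics/'+fn+'.npy',allow_pickle=True).item()
def ray(d,u,v):
    x=(u-d['cx'])/d['fx']; y=(v-d['cy'])/d['fy']
    if 'tool_from_camera' in d:
        r=np.hypot(x,y); c=np.array([x/r*np.sin(r),y/r*np.sin(r),np.cos(r)]) if r>0 else np.array([0,0,1.])
        T=d['tool_from_camera']; W=R.from_rotvec(d['state']['tool_rot']).as_matrix()
        return np.array(d['state']['position'])+W@T[:3,3], W@T[:3,:3]@c
    M=np.array(d['rotation']); M=M if M.shape==(3,3) else R.from_rotvec(M).as_matrix()
    c=M@np.array([x,y,1.]); return np.array(d['position']),c/np.linalg.norm(c)
def plane(d,u,v,z):
    o,c=ray(d,u,v); return o+c*(z-o[2])/c[2]
def proj(d,p):
    p=np.array(p,float)
    if 'tool_from_camera' in d:
        T=d['tool_from_camera']; W=R.from_rotvec(d['state']['tool_rot']).as_matrix()
        q=W.T@(p-np.array(d['state']['position'])); q=T[:3,:3].T@(q-T[:3,3])
        t=np.arctan2(np.hypot(q[0],q[1]),q[2]); a=np.arctan2(q[1],q[0])
        return d['cx']+d['fx']*t*np.cos(a), d['cy']+d['fy']*t*np.sin(a)
    M=np.array(d['rotation']); q=M.T@(p-np.array(d['position']))
    return d['cx']+d['fx']*q[0]/q[2], d['cy']+d['fy']*q[1]/q[2]
def tri(d1,p1,d2,p2):
    o1,a=ray(d1,*p1);o2,b=ray(d2,*p2)
    s=np.linalg.lstsq(np.c_[a,-b],o2-o1,rcond=None)[0]
    x,y=o1+a*s[0],o2+b*s[1]; return (x+y)/2,np.linalg.norm(x-y)
E
python3 - <<'E'
from h import *
ims=[]
for n in('scene','side','wrist'):
    d=snap(n,n+'0.png'); ims.append(d['image'])
    print(n,{k:np.round(d[k],3).tolist() for k in d if k not in('image','state')})
print(get_state())
E
```

```text
pics
scene {'fx': 430.093, 'fy': 430.093, 'cx': 256.456, 'cy': 186.525, 'position': [0.895, -0.497, 0.702], 'rotation': [-2.328, -0.842, 0.312]}
side {'fx': 400.172, 'fy': 400.172, 'cx': 257.543, 'cy': 197.76, 'position': [0.241, 0.57, 0.545], 'rotation': [-0.566, 2.509, -1.4]}
wrist {'fx': 297.319, 'fy': 297.319, 'cx': 252.431, 'cy': 194.839, 'tool_from_camera': [[0.0, -0.953, -0.303, 0.083], [1.0, 0.0, 0.0, -0.0], [-0.0, -0.303, 0.953, -0.162], [0.0, 0.0, 0.0, 1.0]]}
{'time': 0.15, 'joint_positions': array([ 0.01411231,  0.32166518, -0.07009337,  1.45138298,  0.02258711,
        1.37081544, -0.05686969]), 'qd': array([ 0.00035176, -0.00104317, -0.00153543, -0.00200952, -0.00043494,
        0.00055288,  0.00153336]), 'joint_torque': array([ 2.16972071e-04, -4.91794288e+01, -4.04079035e-01, -3.12878716e+01,
       -6.39387709e-02,  4.04033612e-02,  9.90178205e-05]), 'position': array([ 6.49579998e-01, -4.45818374e-05,  2.21710663e-01]), 'tool_rot': array([-2.22068246e+00, -2.22078842e+00,  1.72517247e-03]), 'ft_force': array([ 0.57896363, -0.49902358,  0.13653578]), 'torque': array([-0.03516541,  0.0551018 ,  0.05457362]), 'grip_width': 0.9991583669104127}
```

View pics/scene0.png

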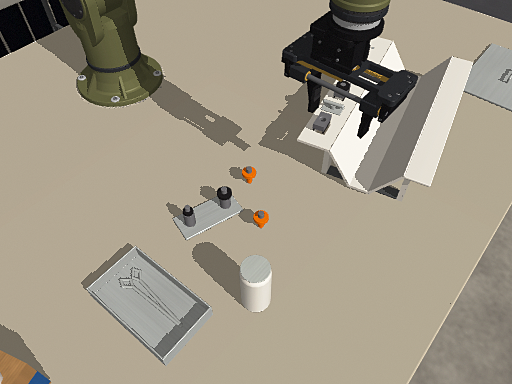

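View pics/wrist0.png

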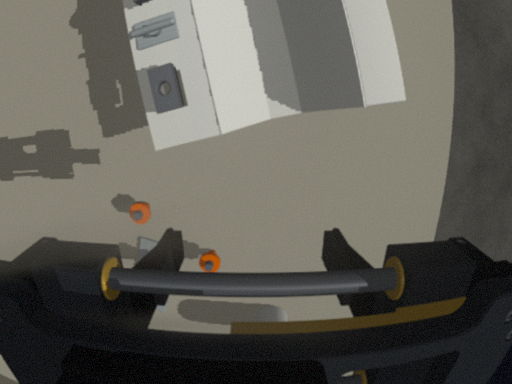

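View pics/side0.png

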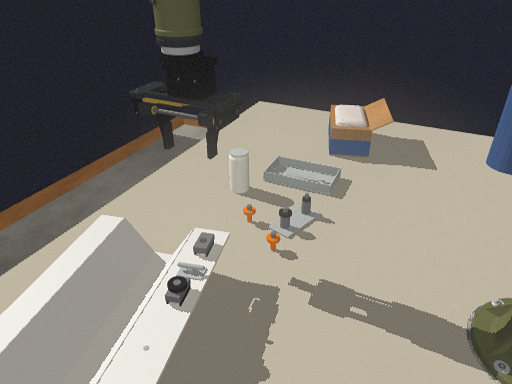

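The pictures show the empty mount at scene (322,122), wrist (165,88) and side (204,243). The set rivet is at side (178,288). In the holder there are black rivets at scene (224,192) and (188,212), or side (285,215) and (306,200). The orange look-alikes at scene (249,174) and (261,217) are to be left alone. Of the two, (224,192) looks larger, so I'll measure it and check an enlarged crop.

Run:
```python
s=open('h.py').read()
s=s.replace("M=np.array(d['rotation']); q=","M=np.array(d['rotation']); M=M if M.shape==(3,3) else R.from_rotvec(M).as_matrix(); q=")
open('h.py','w').write(s)
from h import *
S=load('scene0.png');D=load('side0.png');W=load('wrist0.png')
print('holder A tri',tri(S,(224,192),D,(285,213)),'B',tri(S,(188,211),D,(306,199)))
print('mount',tri(S,(322,122),D,(204,241)), plane(W,165,88,.11),plane(S,322,122,.11),plane(D,204,241,.11))
print('set', plane(D,178,284,.118))
c=[cv2.resize(S['image'][160:240,160:260],(500,400),interpolation=2),cv2.resize(D['image'][185:245,265:335],(466,400),interpolation=2)]
a=np.hstack(c); c=[cv2.resize(D['image'][225:305,150:230],(400,400),interpolation=2),cv2.resize(W['image'][50:130,130:210],(400,400),interpolation=2)]
b=np.hstack(c); im=np.vstack([cv2.copyMakeBorder(a,0,0,0,0,0),cv2.copyMakeBorder(b,0,0,0,a.shape[1]-b.shape[1],0)])
im=cv2.resize(im,None,fx=.72,fy=.72); print(im.shape)
cv2.imwrite('pics/crop1.png',im[:,:,::-1])
```

```text
holder A tri (array([ 0.50309822, -0.13249614,  0.04370268]), np.float64(0.002815093588661894)) B (array([ 0.4811282 , -0.21020826,  0.04303057]), np.float64(0.002182478167881671))
mount (array([0.56831479, 0.0987176 , 0.10444989]), np.float64(0.0009750333253296132)) [0.56803911 0.10020309 0.11      ] [0.57095735 0.09290001 0.11      ] [0.56461436 0.10488062 0.11      ]
set [0.53827296 0.21975103 0.118     ]
(576, 696, 3)
```

View pics/crop1.png

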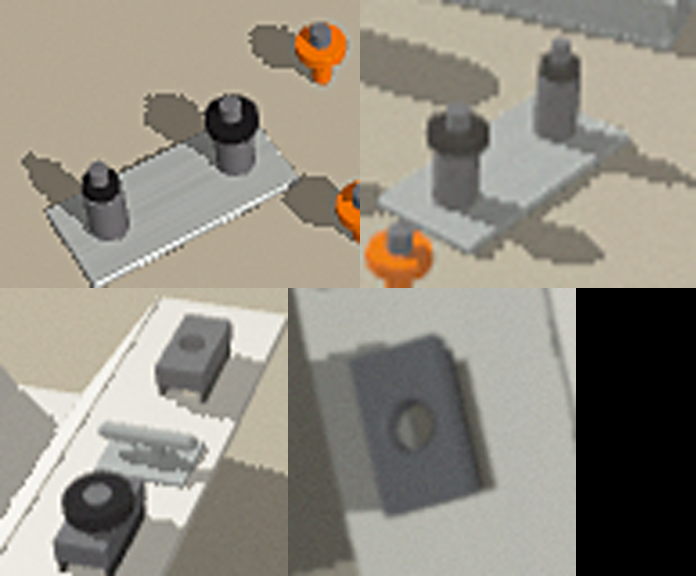

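The crop confirms it: the rivet at scene (224,192) has the wide head and the other is small. Target A is at (0.503,-0.132), with measured z 0.044 against 0.044 expected, and the tube spacing comes out at 81 mm against 80. Next I'll hover over it.

```bash
python3 -m jog '[[-40,-40,0,-0.1],[-80,-75,-20,-0.2],[-115,-105,-45,-0.276],[-147,-132.5,-73,-0.276],[-147,-132.5,-93,-0.276],[-147,-132.5,-103,-0.276],[-147,-132.5,-103,-0.276],[-147,-132.5,-103,-0.276]]' 0.3
python3 - <<'E'
from h import *
d=snap('wrist','w1.png'); print(d['state']['position'],d['state']['tool_rot'])
for p in [(.503,-.1325,.044),(.503,-.1325,.0585),d['state']['position']]: print(proj(d,p))
E
```

```text
time: 1.15
position: [0.504, -0.1321, 0.1203]
tool_rot: [2.504, 1.896, 0.001]
ft_force: [-0.1, -0.3, 0.1]
grip_width: 0.65
[ 0.5039994  -0.13213456  0.12034604] [2.50402858e+00 1.89552188e+00 1.45528812e-03]
(np.float64(251.23283166748777), np.float64(203.8967539067325))
(np.float64(251.19377552559237), np.float64(209.8765714933001))
(np.float64(252.38017543778622), np.float64(244.37027246593297))
```

View pics/w1.png

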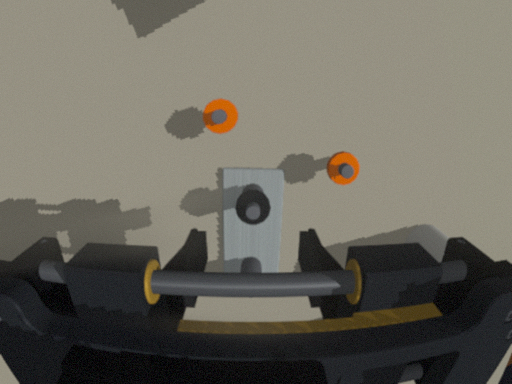

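The larger rivet's head is at (253,205) and its pin at (253,211). The plate is aligned with the jaws, so the twist is right. I'll refine the position by mask.

Run:
```python
from h import *
d=load('w1.png'); g=d['image'].max(2)
m=(g<45).astype(np.uint8); m[:180]=0;m[228:]=0;m[:,:228]=0;m[:,280:]=0
ys,xs=np.nonzero(m); print(len(xs),xs.min(),xs.max(),ys.min(),ys.max())
cx,cy=(xs.min()+xs.max())/2,(ys.min()+ys.max())/2
p=plane(d,cx,cy,.046); print(cx,cy,p, plane(d,xs.min(),cy,.046),plane(d,xs.max(),cy,.046))
e=p-d['state']['position']; print('shift mm',e*1000)
w=load('wrist0.png'); crop=w['image'][50:130,130:210].max(2); print(np.round(crop[30:46:2,20:50:2]))
```

```text
291 237 268 191 222
252.5 206.5 [ 0.50359163 -0.13436209  0.046     ] [ 0.49095936 -0.1308069   0.046     ] [ 0.51622135 -0.13793632  0.046     ]
shift mm [ -0.40776662  -2.22753055 -74.3460437 ]
[[ 93  95  93  92  92  93  89  85  90  97  98  99  90  82  73]
 [ 93  91  92  91  91  76  66  65  78  83  95  95  92  86  70]
 [ 98  93  92  95  88  73  88  92  89  84  85  95  93  84  68]
 [107  89  96 104  79  78 115  90  95  92  80 103  96  87  64]
 [110  97  93 102  78  91 121  99  89  91  81  94  91  88  84]
 [115  96  95  98  81  91 120 110  89  92  79  94  93  92  80]
 [119  96  92  93  88  78 113 108  91  80  89  91  96  93  82]
 [117  99  93  92  91  81  75  99  86  87  96  96  95  96  87]]
```

```bash
python3 -m jog '[[0,-1.5,-25,0],[0,-1.5,-50,0],[0,-1.5,-70,0],[0,-1.5,-80,0],[0,-1.5,-86,0],[0,-1.5,-89,0],[0,-1.5,-89,0],[0,-1.5,-89,0]]'
python3 -m jog '[[0,0,0,0],[0,0,0,0],[0,0,0,0],[0,0,0,0],[0,0,0,0],[0,0,0,0],[0,0,0,0],[0,0,0,0]]' -1 25
```

```text
time: 2.2
position: [0.5034, -0.1341, 0.0311]
tool_rot: [2.505, 1.894, 0.001]
ft_force: [-0.5, 0.7, 0.2]
grip_width: 0.648
time: 3.2
position: [0.5031, -0.134, 0.0306]
tool_rot: [2.506, 1.895, 0.0]
ft_force: [-0.5, -0.3, 0.4]
grip_width: 0.329
```

```bash
python3 -m jog '[[0,0,5,0],[0,0,15,0],[0,0,35,0],[0,0,60,0],[0,0,90,0],[0,0,120,0],[0,0,150,0],[0,0,150,0]]'
python3 -m jog '[[10,35,0,0.09],[20,75,0,0.18],[30,115,0,0.27],[40,155,0,0.36],[50,195,0,0.45],[65,234,0,0.519],[65,234,0,0.519],[65,234,0,0.519]]'
python3 - <<'E'
from h import *
d=snap('wrist','w2.png'); s=d['state'];print(s['position'],s['tool_rot'],s['grip_width'],s['ft_force'])
print(proj(d,(.568,.1,.11)))
cv2.imwrite('pics/w2c.png',cv2.resize(d['image'][100:340,120:400],(700,600),interpolation=2)[:,:,::-1])
snap('side','s2.png')
E
```

```text
time: 4.2
position: [0.5044, -0.1343, 0.1837]
tool_rot: [2.503, 1.893, 0.005]
ft_force: [-0.4, 0.0, -1.0]
grip_width: 0.326
time: 5.2
position: [0.567, 0.1001, 0.1793]
tool_rot: [-1.934, -2.474, 0.004]
ft_force: [-0.7, -0.6, -0.8]
grip_width: 0.331
[0.56699807 0.1000674  0.17934979] [-1.93354542 -2.47427946  0.00350908] 0.331185460183293 [-0.69787807 -0.61290526 -0.83746911]
(np.float64(254.02140892681638), np.float64(206.3684614771353))
```

View pics/w2c.png

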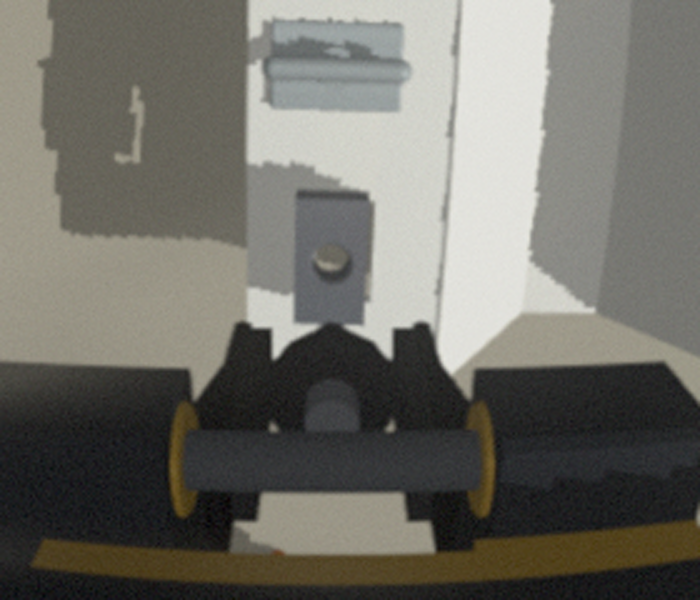

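The rivet is held upright. The hole is at crop (331,260), which is full (252.5,204). The mount and lip edges are square to the jaws. I'll compare the hole and the rivet in the same picture.

Run:
```python
from h import *
d=load('w2.png'); s=d['state'];P=s['position']; W=R.from_rotvec(s['tool_rot']).as_matrix(); print('tool x,y,z axes',W.T.round(3).tolist())
g=d['image'].astype(int)
np.set_printoptions(linewidth=200)
print('hole region cols 240-266 rows 193-216');print(g[193:217,241:265].max(2))
# measured in tool frame
for u,v,z,n in [(252.5,204.2,.11,'hole')]:
    p=plane(d,u,v,z); print(n,p,((p-P)@W)*1000)
w0=load('wrist0.png')
# head far arc, px row vs predicted
for dy in(-2,0,2): 
  print(dy,[proj(d,P+W@np.array([.015+dy/1000,0,-h])) for h in(.015,.017,.019)], 'pin far', proj(d,P+W@np.array([.006+dy/1000,0,-.0275])))
print('col 252 rows 222-275',g[222:275,252].max(1))
print('row 240 cols',g[245,215:292].max(1)); print('row 262',g[262,235:275].max(1))
```

```text
tool x,y,z axes [[-0.242, 0.97, -0.0], [0.97, 0.242, -0.003], [-0.002, -0.001, -1.0]]
hole region cols 240-266 rows 193-216
[[108 111 108 108 108 110 108 108 108 111 109 109 110 107 108 112 110 112 109 114 111 112 110 109]
 [107 105 111 107 109 110 108 110 112 105 112 110 111 110 108 110 112 109 108 108 110 108 108 112]
 [109 108 110 113 107 111 106 112 107 109 109 111 107 108 106 108 112 106 107 109 110 105 112 110]
 [111 107 105 107 107 108 107 109 108 108 107 107 103 105 106 113 112 111 107 111 104 111 110 106]
 [110 109 104 107 105 105 108 107 107 102 100  98 104  99 102 104 109 106 108 106 107 111 104 110]
 [109 107 110 106 108 108 107 105 104 105 107 108 103 101  98 100  99 106 109 106 107 107 107 111]
 [108 111 112 109 109 109 107 104 109 101 111 109 106 110 105 100  95 103 103 109 108 110 110 111]
 [107 101 108 108 114 117 108 108 108 102 108 108 109 107 104 104  99  93  97 101 110 106 107 109]
 [108 109 107 113 117 123 106 106 102 106 107 107 105 108 107 108 107  97  93  98 105 103 109 109]
 [105 106 113 116 127 120 111 108 106 103 104 111 108 105 106 107 106  99  89  92 103
[... 2203 characters left out ...]
21876275163))] pin far (np.float64(252.80652058114592), np.float64(254.96689756556464))
col 252 rows 222-275 [106 104 109 107 108 104  93  61  43  44  35  41  41  40  46  41  42  38  44  41  41  37  34  35  43  41  37  34  37  48  54  58  54  57  56  56  54  56  64  67  68  69  69  69  64  72  67  66  69
  71  57  49  47]
row 240 cols [33 38 38 45 39 43 41 37 39 40 36 38 38 39 41 38 34 37 40 39 39 33 38 46 32 39 34 32 38 36 35 32 36 40 39 37 35 35 42 37 27 40 31 37 39 38 42 40 34 37 36 38 43 40 37 44 36 43 37 38 40 40 42 40 45 40
 45 35 45 40 48 41 36 43 39 42 37]
row 262 [32 38 30 29 35 38 40 46 53 55 60 61 70 67 72 66 68 68 69 71 68 72 71 63 62 57 54 51 46 38 39 29 31 23 31 36 36 37 22 36]
```

Run:
```python
from h import *
d=load('w2.png'); s=d['state'];P=s['position']; W=R.from_rotvec(s['tool_rot']).as_matrix()
f=lambda o,h:round(proj(d,P+W@np.array([o,0,-h]))[1],1)
for o in(-2,-1,0,1,2): print(o,'underside edge (seen 228.7)',f(.015+o/1e3,.009),'pin base (seen 250.7)',f(.006+o/1e3,.017),'pin top edge (seen 259.7)',f(.006+o/1e3,.0275))
for v in (204.5,205,205.5):
  p=plane(d,252.9,v,.11); print(p,((p-P)@W)*1000)
S=load('side0.png')
```

```text
-2 underside edge (seen 228.7) 231.3 pin base (seen 250.7) 252.0 pin top edge (seen 259.7) 261.6
-1 underside edge (seen 228.7) 229.7 pin base (seen 250.7) 250.4 pin top edge (seen 259.7) 260.0
0 underside edge (seen 228.7) 228.1 pin base (seen 250.7) 248.9 pin top edge (seen 259.7) 258.3
1 underside edge (seen 228.7) 226.5 pin base (seen 250.7) 247.3 pin top edge (seen 259.7) 256.6
2 underside edge (seen 228.7) 224.8 pin base (seen 250.7) 245.6 pin top edge (seen 259.7) 255.0
[0.56670095 0.10136729 0.11      ] [ 1.35086767  0.20876225 69.34914019]
[0.56680737 0.10094175 0.11      ] [ 0.91222473  0.2091671  69.34925114]
[0.56691392 0.1005157  0.11      ] [ 0.47305546  0.20957317 69.34936222]
```

```bash
python3 -m jog '[[-0.2,1.7,-10,0],[-0.2,1.7,-25,0],[-0.2,1.7,-38,0],[-0.2,1.7,-44,0],[-0.2,1.7,-47,0],[-0.2,1.7,-47,0],[-0.2,1.7,-47,0],[-0.2,1.7,-47,0]]'
python3 - <<'E'
from h import *
for n in('wrist','scene','side'):
    d=snap(n,n+'3.png'); print(proj(d,(.5665,.1015,.11)))
a=load('wrist3.png')['image']; im=[cv2.resize(a[140:260,192:312],(400,400),interpolation=2)]
for n in('side3.png','scene3.png'):
    d=load(n);u,v=map(int,proj(d,(.5665,.1015,.115)))
    im.append(cv2.resize(d['image'][v-35:v+35,u-35:u+35],(400,400),interpolation=2))
cv2.imwrite('pics/c3.png',cv2.resize(np.hstack(im),(798,266))[:,:,::-1])
E
```

```text
time: 6.3
position: [0.5681, 0.1018, 0.1341]
tool_rot: [1.935, 2.474, 0.001]
ft_force: [0.4, 0.2, -0.0]
grip_width: 0.333
(np.float64(250.29051270877866), np.float64(228.22787973064817))
(np.float64(322.57444810684524), np.float64(118.88853605501045))
(np.float64(204.10464987700038), np.float64(239.65027890351365))
```

View pics/c3.png

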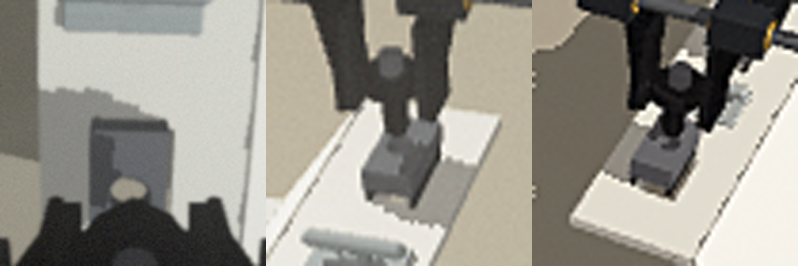

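The hole is at full-image (250,225). That is about 1.3 mm to cradle -x of the rivet, because the arm was not yet settled when I last measured. I'll correct for it and descend slowly.

```bash
python3 -m jog '[[-1.3,0,0,0],[-1.3,0,0,0],[-1.3,0,-2,0],[-1.3,0,-4,0],[-1.3,0,-5,0],[-1.3,0,-6,0],[-1.3,0,-7,0],[-1.3,0,-8,0]]'
python3 -m jog '[[0,0,-1,0],[0,0,-2,0],[0,0,-2,0],[0,0,-3,0],[0,0,-4,0],[0,0,-4,0],[0,0,-4,0],[0,0,-4,0]]'
```

```text
time: 7.45
position: [0.5665, 0.1017, 0.1255]
tool_rot: [1.936, 2.474, 0.0]
ft_force: [-0.1, -0.1, -0.3]
grip_width: 0.33
time: 8.45
position: [0.5665, 0.1017, 0.1216]
tool_rot: [-1.936, -2.474, 0.0]
ft_force: [-0.6, 0.9, -0.6]
grip_width: 0.329
```

The tip is about 5 mm into the hole with no contact force.

```bash
python3 -m jog '[[0,0,-2,0],[0,0,-4,0],[0,0,-6,0],[0,0,-8,0],[0,0,-10,0],[0,0,-12,0],[0,0,-13,0],[0,0,-14,0]]'
python3 -m jog '[[0,0,-1,0],[0,0,-2,0],[0,0,-3,0],[0,0,-4,0],[0,0,-5,0],[0,0,-5,0],[0,0,-5,0],[0,0,-5,0]]'
```

```text
time: 9.45
position: [0.5665, 0.1017, 0.1075]
tool_rot: [-1.936, -2.474, 0.0]
ft_force: [-0.9, -0.4, 0.2]
grip_width: 0.334
time: 10.45
position: [0.5665, 0.1017, 0.1025]
tool_rot: [1.936, 2.474, 0.0]
ft_force: [-1.9, 0.2, -0.1]
grip_width: 0.329
```

```bash
python3 -m jog '[[0,0,-0.5,0],[0,0,-1,0],[0,0,-1.5,0],[0,0,-2,0],[0,0,-2,0],[0,0,-2,0],[0,0,-2,0],[0,0,-2,0]]'
```

```text
time: 11.45
position: [0.5666, 0.1017, 0.1007]
tool_rot: [1.936, 2.474, 0.0]
ft_force: [-2.0, 0.7, 5.2]
grip_width: 0.327
```

```bash
python3 -m jog '[[0,0,-0.5,0],[0,0,-1,0],[0,0,-1.5,0],[0,0,-1.5,0],[0,0,-1.5,0],[0,0,-1.5,0],[0,0,-1.5,0],[0,0,-1.5,0]]'
python3 -m jog '[[0,0,0,0],[0,0,0,0],[0,0,0,0],[0,0,0,0],[0,0,0,0],[0,0,0,0],[0,0,0,0],[0,0,0,0]]' 0.0
python3 -m jog '[[0,0,0,0],[0,0,5,0],[0,0,15,0],[0,0,30,0],[0,0,50,0],[0,0,65,0],[0,0,65,0],[0,0,65,0]]'
python3 - <<'E'
from h import *
for n in('wrist','scene','side'):
    d=snap(n,n+'4.png')
    print(get_state()['position'])
a=load('wrist4.png')['image']; im=[cv2.resize(a[140:300,172:332],(400,400),interpolation=2)]
for n in('side4.png','scene4.png'):
    d=load(n);u,v=map(int,proj(d,(.5665,.1015,.115)))
    im.append(cv2.resize(d['image'][v-35:v+35,u-35:u+35],(400,400),interpolation=2))
cv2.imwrite('pics/c4.png',cv2.resize(np.hstack(im),(798,266))[:,:,::-1])
E
```

```text
time: 12.45
position: [0.5666, 0.1018, 0.0993]
tool_rot: [1.936, 2.474, 0.0]
ft_force: [-2.4, 0.8, 4.9]
grip_width: 0.33
time: 13.45
position: [0.5665, 0.1017, 0.0991]
tool_rot: [1.936, 2.474, 0.0]
ft_force: [0.4, -0.3, -0.1]
grip_width: 0.503
time: 14.45
position: [0.5662, 0.1016, 0.1637]
tool_rot: [-1.936, -2.474, 0.001]
ft_force: [0.1, 0.1, 0.5]
grip_width: 0.502
[0.5659648  0.10157138 0.163303  ]
[0.56591783 0.10149971 0.16316448]
[0.56598249 0.10153919 0.16321107]
```

View pics/c4.png

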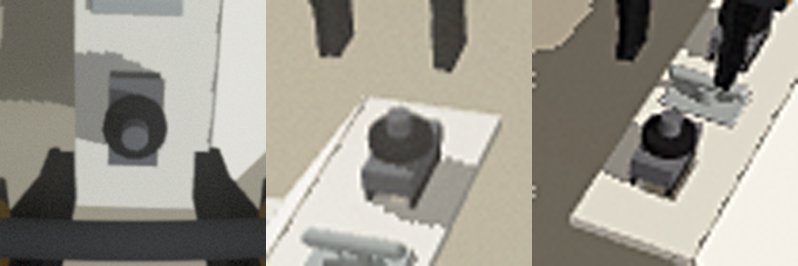

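Run:
```python
from h import *
W,S,D=load('wrist4.png'),load('scene4.png'),load('side4.png')
o={}
for n,d in(('S',S),('D',D)):
    u,v=map(int,proj(d,(.5665,.1015,.115))); c=(131,119) if n=='D' else (672-532,119)
    o[n]=(u-35+c[0]*70/266-.5,v-35+c[1]*70/266-.5); print(n,o[n])
    g=d['image'][v-15:v+15,u-15:u+15].max(2); print(g[2:26,2:28])
w=(172+134*160/266-.5,140+133*160/266-.5); print('W',w)
print(tri(S,o['S'],D,o['D']),tri(W,w,D,o['D']),tri(S,o['S'],W,w))
for n,d in(('W',W),('S',S),('D',D)): print(n,[np.round(proj(d,(.5662,.1018,z)),1) for z in(.1285,.118,.110)])
```

```text
S (323.3421052631579, 112.8157894736842)
[[108 107 108 107 107 108 106 108 104 100 103 133 132 135 117  90  96 100
  102  87  89  93  88 116 137 160]
 [108 107 107 109 107 109 105 107 100  97 213 244 244 132 187 174  90  97
   99 101  88 104 176 139  84  91]
 [107 105 106 106 108 107 106 103  97 170 239 235 242 121 168 170 173  89
   94 100  91  74  92 134 157 168]
 [107 108 108 108 107 107 105  99 133 240 233 235 101 159 163 166 169 171
  174  89  73  73  95 126 147 165]
 [108 108 107 108 105 105 100  94 207 232 228 120 216 159 162 162 163 163
  169 173 176  72  94 126 148 163]
 [108 106 107 107 105 104  97 169 236 228 229 233  89 137 170 180 165 164
  162 165 169 170 153 137 131 166]
 [108 107 106 106 105  98 133 240 230 227 230 237 248 192 165  76 147 171
  180 162 163 165 164 166 165 165]
 [108 108 107 107 100  95 208 233 233 240 249 254 126  90  96  97  77 123
  124 138 160 174 164 162 161 161]
 [107 108 108 102  99 171 238 238 247 117  56  25 107 100 103 102 105 121
  205 255 199  83 132 155 174 162]
 [107 106 107 104 143 250 242 250 122   0   0  13  84 110 106 108 103  85
   1
[... 4005 characters left out ...]
35 241 142 119 127 132 129 132 133 130 132 119 120 126  90  89  90
   85  89  74  60 121 161 158 159]
 [234 235 244 103  98 107 111 110 115 126 122 130 133 131 131 123 114  87
   84  89  67  71 156 161 159 160]]
W (252.1015037593985, 219.5)
(array([0.56713939, 0.1027527 , 0.12566126]), np.float64(0.0028449512064062563)) (array([0.5663187 , 0.10405603, 0.12737561]), np.float64(0.0027681279221096096)) (array([0.56567699, 0.10222804, 0.12530215]), np.float64(0.00023670233351402037))
W [array([252.8, 221.9]), array([252.8, 216.4]), array([252.8, 212.6])]
S [array([323.6, 111.8]), array([323. , 115.8]), array([322.5, 118.8])]
D [array([203.4, 231.3]), array([203.8, 236.2]), array([204.2, 239.8])]
```

The head sits on the block in all three views. The pin top triangulates to about 0.126 against 0.1285 expected, which is within the bias I've seen, since the mount top also read about 5 mm low. I'll close the fingers and approach the pin.

```bash
python3 -m jog '[[0.2,-0.8,0,0],[0.2,-0.8,0,0],[0.2,-0.8,0,0],[0.2,-0.8,0,0],[0.2,-0.8,-5,0],[0.2,-0.8,-10,0],[0.2,-0.8,-15,0],[0.2,-0.8,-20,0]]' -1 30
python3 -m jog '[[0,0,-3,0],[0,0,-6,0],[0,0,-8,0],[0,0,-10,0],[0,0,-10,0],[0,0,-10,0],[0,0,-10,0],[0,0,-10,0]]'
python3 - <<'E'
from h import *
d=snap('side','side5.png'); s=d['state'];print(s['position'],s['ft_force'])
e=snap('scene','scene5.png')
im=[cv2.resize(x['image'][v-40:v+30,u-35:u+35],(400,400),interpolation=2) for x,u,v in((d,203,235),(e,323,113))]
cv2.imwrite('pics/c5.png',np.hstack(im)[:,:,::-1])
E
```

```text
time: 15.6
position: [0.5666, 0.1009, 0.1436]
tool_rot: [-1.936, -2.474, 0.0]
ft_force: [-0.5, -0.5, -1.0]
grip_width: 0.003
time: 16.6
position: [0.5667, 0.1009, 0.1342]
tool_rot: [1.936, 2.474, 0.0]
ft_force: [0.2, -0.2, -1.1]
grip_width: 0.007
[0.56674481 0.10087674 0.13415999] [ 0.16440363 -0.16473504 -1.07189863]
```

View pics/c5.png

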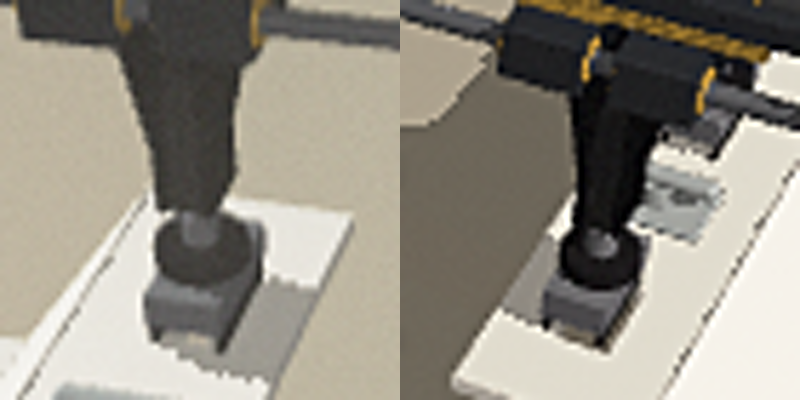

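The closed tips are directly over the pin. Now I'll press in small steps.

```bash
python3 -m jog '[[0,0,-1,0],[0,0,-2,0],[0,0,-3,0],[0,0,-4,0],[0,0,-5,0],[0,0,-6,0],[0,0,-6,0],[0,0,-6,0]]'
python3 -m jog '[[0,0,-0.5,0],[0,0,-1,0],[0,0,-1.5,0],[0,0,-2,0],[0,0,-2.5,0],[0,0,-3,0],[0,0,-3,0],[0,0,-3,0]]'
python3 -m jog '[[0,0,-0.5,0],[0,0,-1,0],[0,0,-1.5,0],[0,0,-2,0],[0,0,-2.5,0],[0,0,-3,0],[0,0,-3,0],[0,0,-3,0]]'
```

```text
time: 17.7
position: [0.5668, 0.1009, 0.1284]
tool_rot: [1.936, 2.474, 0.0]
ft_force: [-0.1, 0.0, 2.6]
grip_width: 0.008
time: 18.7
position: [0.5671, 0.101, 0.1262]
tool_rot: [1.935, 2.474, 0.001]
ft_force: [-2.3, 0.1, 6.4]
grip_width: 0.002
time: 19.7
position: [0.5672, 0.101, 0.1234]
tool_rot: [1.935, 2.474, 0.001]
ft_force: [-1.7, -0.1, 8.7]
grip_width: 0.011
```

Contact came at 0.1284, as expected for a seated head. The force is now levelling at about 9 N as the pin starts to slide.

```bash
python3 -m jog '[[0,0,-0.5,0],[0,0,-1,0],[0,0,-1.5,0],[0,0,-2,0],[0,0,-2.5,0],[0,0,-3,0],[0,0,-3,0],[0,0,-3,0]]'
python3 -m jog '[[0,0,-0.5,0],[0,0,-1,0],[0,0,-1.5,0],[0,0,-2,0],[0,0,-2.5,0],[0,0,-3,0],[0,0,-3,0],[0,0,-3,0]]'
```

```text
time: 20.7
position: [0.5671, 0.101, 0.1205]
tool_rot: [1.935, 2.474, 0.001]
ft_force: [-3.3, -0.3, 9.0]
grip_width: 0.006
time: 21.7
position: [0.5671, 0.101, 0.1176]
tool_rot: [1.935, 2.474, 0.001]
ft_force: [-2.3, -0.6, 9.7]
grip_width: 0.004
```

```bash
python3 -m jog '[[0,0,-0.5,0],[0,0,-1,0],[0,0,-1.5,0],[0,0,-2,0],[0,0,-2,0],[0,0,-2,0],[0,0,-2,0],[0,0,-2,0]]'
```

```text
time: 22.7
position: [0.5671, 0.101, 0.1157]
tool_rot: [1.935, 2.474, 0.001]
ft_force: [-3.0, -1.4, 10.8]
grip_width: 0.006
```

```bash
python3 -m jog '[[0,0,-0.5,0],[0,0,-1,0],[0,0,-1.5,0],[0,0,-1.5,0],[0,0,-1.5,0],[0,0,-1.5,0],[0,0,-1.5,0],[0,0,-1.5,0]]'
```

```text
time: 23.7
position: [0.5671, 0.101, 0.1145]
tool_rot: [1.935, 2.473, 0.001]
ft_force: [-4.0, -0.9, 12.5]
grip_width: 0.006
```

```bash
python3 -m jog '[[0,0,-0.5,0],[0,0,-1,0],[0,0,-1.5,0],[0,0,-1.5,0],[0,0,-1.5,0],[0,0,-1.5,0],[0,0,-1.5,0],[0,0,-1.5,0]]'
```

```text
time: 24.7
position: [0.5672, 0.101, 0.1134]
tool_rot: [1.935, 2.473, 0.002]
ft_force: [-4.7, -0.9, 14.2]
grip_width: 0.003
```

```bash
python3 -m jog '[[0,0,-0.5,0],[0,0,-1,0],[0,0,-1.5,0],[0,0,-1.5,0],[0,0,-1.5,0],[0,0,-1.5,0],[0,0,-1.5,0],[0,0,-1.5,0]]'
```

```text
time: 25.7
position: [0.5672, 0.101, 0.1123]
tool_rot: [1.935, 2.473, 0.002]
ft_force: [-5.6, -0.9, 16.6]
grip_width: 0.004
```

```bash
python3 -m jog '[[0,0,1,0],[0,0,3,0],[0,0,6,0],[0,0,10,0],[0,0,20,0],[0,0,40,0],[0,0,65,0],[0,0,65,0]]'
python3 -m jog '[[0,0,0,0],[0,0,0,0],[0,0,0,0],[0,0,0,0],[0,0,0,0],[0,0,0,0],[0,0,0,0],[0,0,0,0]]' 0.0
python3 - <<'E'
from h import *
W=snap('wrist','w6.png'); D=snap('side','side6.png'); S=snap('scene','scene6.png')
print(W['state']['position'],W['state']['ft_force'])
u,v=map(int,proj(W,(.5667,.1009,.118)))
im=[cv2.resize(W['image'][v-35:v+35,u-35:u+35],(399,399),interpolation=2)]
for x,a,b in((D,203,235),(S,323,113)):
    im.append(cv2.resize(x['image'][b-30:b+30,a-30:a+30],(399,399),interpolation=2))
im=np.vstack([np.hstack(im[:2]),np.hstack([im[2],cv2.resize(S['image'],(399,399*3//4))[:,:] if 0 else cv2.copyMakeBorder(cv2.resize(S['image'],(399,299)),0,100,0,0,0)])])
cv2.imwrite('pics/c6.png',cv2.resize(im,(600,600))[:,:,::-1])
E
```

```text
time: 26.7
position: [0.5681, 0.1012, 0.1767]
tool_rot: [1.934, 2.472, 0.005]
ft_force: [-0.1, 0.5, 0.3]
grip_width: 0.001
time: 27.7
position: [0.5667, 0.1008, 0.1746]
tool_rot: [1.936, 2.474, 0.0]
ft_force: [-0.3, -0.5, 0.3]
grip_width: 0.5
[0.56673482 0.10084724 0.17462012] [-0.25715256 -0.49332877  0.26481778]
```

View pics/c6.png

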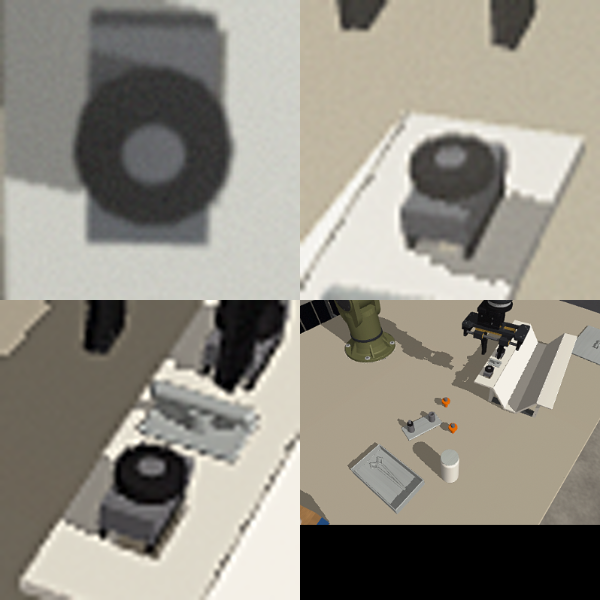

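The pin is flush, the head is flat on the mount, and everything else is where it was. The gripper is clear, so I'm handing in.

```bash
python3 -c "
from bench import *
print(close_job())"
```

```text
the job is handed in; nothing more can be done
None
```

The larger rivet is seated in the empty mount with its pin pressed flush, and I handed the job in at about 28 s of the 72 s allowed.

- **Seating:** I took the larger rivet from the holder with its pin raised and lowered it into the mount. Force stayed at about 5 N in the readings after each move. When the closed fingertips later came down on the raised pin, they touched at 0.1284 m; 0.1285 m is expected with the head fully down.
- **Locking:** The pin slid in at about 9 N. The force then rose by roughly 2 N per mm up to 16.6 N, which is the rubber pad giving under a pin at its stop. The highest wrist reading was about 17.5 N in total, against the 40 N limit.
- **Final pictures:** The head lies flat on the block and the pin is flush. The small rivet, the orange look-alikes, the tray with the forceps and the spray can look unmoved. The gripper is open and about 55 mm clear of the rivet.

**Checks that disagreed:**
- **Camera heights:** They read 1–5 mm low, so I relied on the contact heights instead.
- **Second seating push:** It went 1.4 mm further with no rise in force, probably because the grip slipped on the head.
- **Final pressed height:** It was about 1 mm higher than calculated for a pin fully home. I judged the pin home from the force rise and the pictures.

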